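# Stand the clock movement on end in the parts box

## Task

Pack the brass clock movement that lies flat on the bench into the free place (green card) of the wooden parts box: it must stand upright by itself on one of its short, thin edges on the box floor between its neighbours, not leaning on them. The fixed blue V-rest can prop it at a slant while you change your grip; set it down gently, never drop it or let it fall, and leave the other things as they are.

Things in the scene. Friction and masses are not known exactly. Their poses are not given: they have to be found in the camera images.
- movement: brass clock movement (two plates with wheels between), a flat block 120 x 60 x 28 mm, about 0.4 kg, lying flat on the bench. Origin at the centre of its underside (one 120 x 60 face); x along the 120 mm length, y along the 60 mm width, z through the 28 mm thickness. The 60 x 28 mm end faces are the short edges it can stand on.
- movement_center (a point): the middle of the movement, 14 mm above its origin along its z; axes as the movement
- parts_box: fixed open box of light wood, outside 125 (x) x 96 (y) x 50 mm high, walls and floor 6 mm. Origin under its centre, z up. Three places in a row along its x at -36.5, 0 and +36.5 mm; two are taken by the carton and the tin, the free one is a gap 39 mm wide (x) and 84 mm long (y)
- card: thin green card (34 x 82 x 0.8 mm, no obstacle) fixed on the box floor in the free place, 6 mm above the bench; origin at its centre, axes as the box. The movement's thickness goes along its x, its width along its y
- carton: loose brown carton 34 x 70 x 52 mm high standing in the parts box, origin at the centre of its underside
- tin: loose red tin 34 x 70 x 56 mm high standing in the parts box, origin at the centre of its underside
- v_rest: fixed blue steel V-rest on an 110 x 84 x 8 mm base plate, origin at the centre of the base's underside. A plank 40 mm wide rises at 45 degrees towards its +x; at its foot stands a lip square to it, 26 mm high, also 40 mm wide. The plank ends 68 mm up the slope from the corner
- v_rest_corner (a point): the inner corner of the V-rest, where plank and lip meet, middle of its width, 30 mm towards -x of the rest's origin and 22 mm above the bench; axes as the V-rest
- pliers: pliers with orange handles, 145 mm long, lying on the bench; bystander, origin at its pivot on the bench
- screwdriver: yellow-handled screwdriver lying on the bench; bystander, origin on the bench under its middle
- bowl: steel bowl 124 mm wide, 50 mm high; bystander, origin at the centre of its underside
- blower: blue dust blower, 70 mm wide, 110 mm high, standing; bystander, origin at the centre of its underside
- dial: round clock dial 130 mm wide, 4 mm thick, lying flat; bystander, origin at the centre of its underside
There are look-alikes about, which are no part of the job. Several things have the shape of the movement; the one meant has the colours described above.

How it is judged:
At the end, for the whole second after the job is handed in: The movement stands at rest on a short edge on the box floor in the free place: its length within 0.09 rad (5 degrees) of vertical, its middle 56 to 64 mm above the card and within 18 mm of the card's centre in plan; carton and tin still stand on the floor of the box (tilt below 0.12 rad) ((angle between movement's own x axis and vertical below 0.09 rad or angle between movement's own x axis and vertical above 3.0516 rad) and z of movement_center in the frame of card between 0.056 and 0.064 m and horizontal distance between movement_center and card below 0.018 m and linear speed of movement below 0.02 m/s and horizontal distance between each of carton, tin and parts_box below 0.05 m and angle between each of carton, tin's own z axis and vertical below 0.12 rad and height (world z) of each of carton, tin below 0.012 m); the robot touches nothing.
It fails at once if the movement is dropped or falls (faster than 0.6 m/s while the fingers do not touch it) (contact force between the fingers and movement below 0.1 N and linear speed of movement above 0.6 m/s).
It fails at once if the carton or the tin is moved more than 20 mm (distance of any of carton, tin from where it was at the start of the episode above 0.02 m).
It fails at once if a bystander (pliers, screwdriver, bowl, blower, dial) is moved more than 30 mm (distance of any of pliers, screwdriver, bowl, blower, dial from where it was at the start of the episode above 0.03 m).
It also fails if it takes over 61 s, if anything falls off the work surface, if the arm or the gripper's body presses on something with over 40 N, if the wrist force passes 120 N, or if a joint passes its speed limit or range.

## Robot

A 6-joint arm with a two-finger parallel gripper is mounted at the origin on the work surface. World frame = base frame: x ahead of the robot, y to its left, z up, the work surface at z = 0. Lengths are in m, angles in rad, forces in N, time in s.
With the tool pointing down it reaches from about 0.4 to 0.825 m from the base axis. Payload 7 kg.
Tool frame: the origin (TCP) lies between the finger pads; the fingertips stand 14 mm ahead of it and the grasp point (between the pads) lies 5 mm behind it (arm.nose_length is the z of the fingertips in the tool frame, in m); z points along the fingers, y is the line along which they close (so a half turn about z gives the same grasp; the last joint's range is limited). The gripper opens to 85 mm and grips with 20 to 120 N. Pads are 22 mm wide; open, the fingers measure 114 mm over their backs; the gripper's body (76 mm by 85 mm) begins 54 mm behind the grasp point. The pads swing forward as they close: fully open they stand 13 mm farther back than shut.
Start: joints at [1.622, 0.359, 0.012, 0, -1.224, -0.288], TCP at [0.158, 0.656, 0.245] pointing down, gripper open.
Joint ranges: [-3.07, 3.07], [-1.43, 2.12], [-1.02, 1.25], [-3.03, 1.67], [-3.05, -0], [-3.03, 3.03]. Speed limits (rad/s): [2.39, 2.39, 3.01, 3.14, 3.14, 3.14].

## Interface

Orientations are given as [roll, pitch, yaw] about the fixed x, y, z axes, in that order (R = Rz(yaw) Ry(pitch) Rx(roll)).
In Python, from rig import readout, optics, order, arm gives the robot as it stands. The module is installed in compiled form; this text tells all that it offers.
- The arm moves only by the shell command python3 -m inch 'ROWS' [OPENING]. ROWS is JSON, a list of rows, each an object with "travel": the shift along the tool's x, y, z in units of 30 mm (1.0 is 30 mm), a list of three; "dr": the turn, a rotation vector about the tool's x, y, z in units of 5 degrees (1.0 is 5 degrees), a list of three. In form: [{"travel": [dx, dy, dz], "dr": [rx, ry, rz]}, ...]. A call has 1 to 20 rows; each row shifts and turns the commanded pose from where the row before left it, along the tool's axes as they then stand; what a row does not reach is not made up. A row lasts 1/8 s, in which the tool goes at most 62.5 mm and 10.7 degrees, less where a joint would pass 70% of its speed; a pose out of reach is approached as far as the arm can. A call with a number of a shift or a turn outside -1 to 1 is refused whole. A call with a gripper value outside its range is refused whole. OPENING is the opening, from 0 (shut) to 1 (fully open), set as the call begins (- or left out, the last holds). The fingers move at their own pace and stop on an object; the grip force is fixed at half the most. Time passes only in rows, so rows that do not move let the fingers close. It gives the time, the measured TCP pose, the force, the opening and the grip force at its end, in the units of the state.
- readout.state(): the state, without advancing time (a new reading comes with each control period).
- optics.get_image(name): name is "scene" or "top" or "wrist"; returns the picture (384x512x3 uint8, blue, green, red); there is no depth.
- optics.camera_params(name): a dict with "vfov" (degrees; the focal length in pixels is half the picture's height over the tangent of half this angle, whatever the lens; pixels are square), "cx", "cy" (the principal point, pixels), "R" (3x3) and "t" (3): a world point X has camera coordinates R X + t. Camera axes: x right, y down, z forward; pixel columns grow to the right and rows downward; lengths in m; the calibration is good to about 2 mm. A picture is of the moment at which its call begins: read the wrist's pose just before it. camera_params takes no time and is no camera call; for the wrist camera it gives the pose at the moment of the call.
- order.job_done(): hands the job in; it is judged then, once.
The state is a dict: "clock": time; "qpos": joint angles; "dq": joint speeds; "joint_efforts": joint torques, N m; "tool_pos": TCP position; "tool_rot": TCP orientation; "force": force on the tool from outside, world axes, zero at the start; "moment": the same for the moment, N m; "gripper_width": opening from 0.0 (shut) to 1.0 (fully open); "grip_force": force on a finger pad.
Only numpy, scipy, OpenCV 4.12 (cv2) and the standard library are available. Lean on these libraries where they do the work, as an engineer would, in place of code of your own. Each camera call takes 0.05 s, during which the arm holds its last target. There are 200 camera calls.

## Working session

There is one attempt and no reset: what is moved stays moved. The work goes in short steps, Python scripts to look and compute and a shell command to move; the robot and the scene stay as the last step left them, time stands still between calls to the robot, and variables do not carry over. Pictures are saved under pics/ and viewed, at most 10 in all, crops included, and the job is handed in when it is done.

```bash
mkdir -p pics
python3 - <<'E'
from rig import readout, optics, arm
import cv2,numpy as np
for n in("top","scene"):
    p=optics.camera_params(n); print(n,p)
    im=optics.get_image(n); cv2.imwrite(f"pics/{n}0.png",im)
a=cv2.imread("pics/top0.png");cv2.imwrite("pics/top0b.png",cv2.resize(a,(800,600),interpolation=cv2.INTER_CUBIC))
s=readout.state();print(s); print([x for x in dir(arm) if x[0]!='_'])
E
```

```text
top {'vfov': 56.21493220906531, 'cx': 256.8027790615889, 'cy': 189.73850997620355, 'R': array([[-0.04167743, -0.99912227, -0.00420469],
       [-0.9778287 ,  0.04165284, -0.20522201],
       [ 0.20521702, -0.00444166, -0.97870641]]), 't': array([0.126563  , 0.57904718, 1.10243782])}
scene {'vfov': 44.59297040529121, 'cx': 260.4123008971033, 'cy': 189.35540137430382, 'R': array([[ 0.57422536,  0.81852751, -0.01667196],
       [ 0.63838381, -0.46041219, -0.61683607],
       [-0.51257326,  0.3435598 , -0.78691506]]), 't': array([-0.43646556, -0.30255406,  1.66030472])}
{'clock': 0.1, 'qpos': array([ 1.62210661e+00,  3.59316028e-01,  1.11410374e-02, -2.67181320e-04,
       -1.22410891e+00, -2.88138022e-01]), 'dq': array([ 9.23209471e-04, -2.27577057e-04,  3.31599799e-03,  1.82695338e-03,
        1.48461617e-03,  3.16093838e-05]), 'joint_efforts': array([-2.48362820e-03, -5.84763336e+01,  2.94109029e+01,  6.95459425e+00,
       -3.20494401e-03,  6.86454456e-06]), 'tool_pos': array([0.15828582, 0.6557548 , 0.24446021]), 'tool_rot': array([ 3.14009502e+00, -1.81928714e-04, -2.36918577e-01]), 'force': array([0.19572454, 0.68709746, 0.28466499]), 'moment': array([ 0.00220724, -0.02558915,  0.03663512]), 'grip_force': 0.0, 'gripper_width': 0.9987962189999146}
['IKError', 'nose_length']
```

View pics/top0b.png

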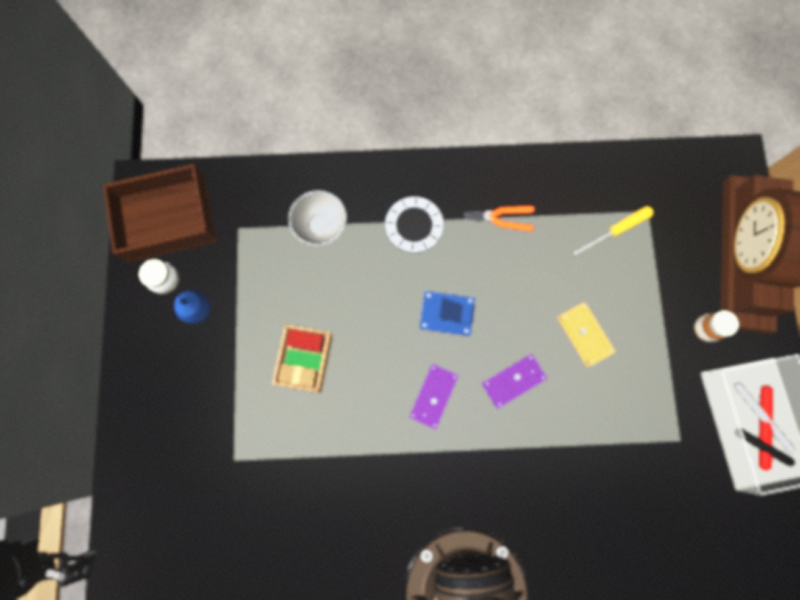

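View pics/scene0.png

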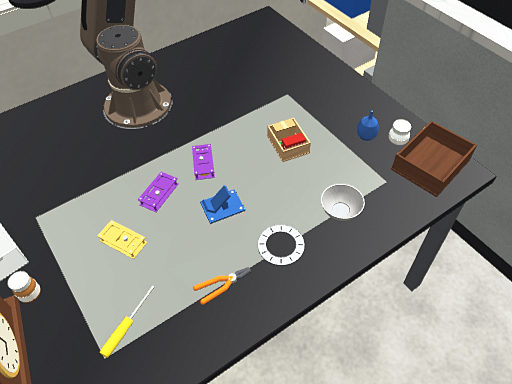

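Candidates for the movement in the 800 px top view are the yellow/brass block at (586,334) and the purple look-alikes at (435,397) and (515,380). I choose the brass one. In the same view the box is at (302,358), with the green card at (304,359) between the red tin and the tan carton. Next I measure it and check it in a close crop.

```bash
cat > h.py <<'E'
import numpy as np, cv2
from rig import optics, readout
from scipy.spatial.transform import Rotation as Rot
def ray(P,uv,z):
    f=192/np.tan(np.radians(P['vfov']/2)); R=np.array(P['R']);t=np.array(P['t'])
    d=R.T@np.array([(uv[0]-P['cx'])/f,(uv[1]-P['cy'])/f,1.]); c=-R.T@t
    return c+d*(z-c[2])/d[2]
def proj(P,X):
    f=192/np.tan(np.radians(P['vfov']/2)); q=np.array(P['R'])@np.array(X)+P['t']
    return np.array([P['cx']+f*q[0]/q[2],P['cy']+f*q[1]/q[2]])
E
python3 - <<'E'
from h import *
ims={n:cv2.imread(f"pics/{n}0.png") for n in("top","scene")}
def blob(n,lo,hi,roi):
    m=cv2.inRange(cv2.cvtColor(ims[n],cv2.COLOR_BGR2HSV),lo,hi); k=np.zeros_like(m);x,y,w,h=roi;k[y:y+h,x:x+w]=m[y:y+h,x:x+w]
    c=max(cv2.findContours(k,0,1)[0],key=cv2.contourArea);return c
for n,lo,hi,roi,z,l in [("top",(15,70,100),(35,255,255),(345,185,60,60),.028,"mov"),("scene",(15,70,100),(35,255,255),(90,210,65,55),.02,"mov"),
   ("top",(45,100,80),(75,255,255),(170,200,50,60),.0068,"card"),("top",(5,40,60),(30,255,255),(165,200,55,60),.05,"box"),("top",(105,120,60),(125,255,255),(260,180,60,40),.008,"vrest")]:
    P=optics.camera_params(n); c=blob(n,lo,hi,roi); r=cv2.minAreaRect(c); b=cv2.boxPoints(r)
    W=np.array([ray(P,p,z) for p in b]); e=np.diff(W[[0,1,2]],axis=0)
    print(n,l,b.round(1).tolist(),"centre",W.mean(0).round(4),"sides",np.linalg.norm(e,axis=1).round(4),"ang",np.degrees(np.arctan2(e[:,1],e[:,0])).round(1))
a=cv2.resize(ims["scene"][205:265,85:155],(400,343),interpolation=cv2.INTER_CUBIC)
b=cv2.resize(ims["scene"][112:172,255:325],(400,343),interpolation=cv2.INTER_CUBIC)
cv2.imwrite("pics/crop1.png",np.hstack([a,b]))
E
```

```text
top mov [[355.5, 202.5], [374.0, 191.39999389648438], [394.1000061035156, 224.8000030517578], [375.5, 235.89999389648438]] centre [ 0.4949 -0.2808  0.028 ] sides [0.0737 0.1251] ang [ -61.9 -154.9]
scene mov [[95.0999984741211, 238.60000610351562], [106.69999694824219, 216.60000610351562], [148.3000030517578, 238.60000610351562], [136.6999969482422, 260.6000061035156]] centre [ 0.4991 -0.2846  0.02  ] sides [0.0754 0.1504] ang [131.7  25. ]
top card [[181.39999389648438, 232.3000030517578], [183.1999969482422, 222.6999969482422], [205.60000610351562, 226.89999389648438], [203.8000030517578, 236.5]] centre [0.4693 0.317  0.0068] sides [0.0324 0.0762] ang [ -10.6 -103. ]
top box [[172.8000030517578, 246.1999969482422], [180.89999389648438, 205.39999389648438], [213.1999969482422, 211.8000030517578], [205.10000610351562, 252.60000610351562]] centre [0.4675 0.3109 0.05  ] sides [0.1321 0.1073] ang [ -11.2 -103.8]
top vrest [[268.6000061035156, 209.5], [271.8999938964844, 186.39999389648438], [303.20001220703125, 190.89999389648438], [299.8999938964844, 214.0]] centre [0.555  0.0056 0.008 ] sides [0.0799 0.1065] ang [ -10.8 -100.8]
```

View pics/crop1.png

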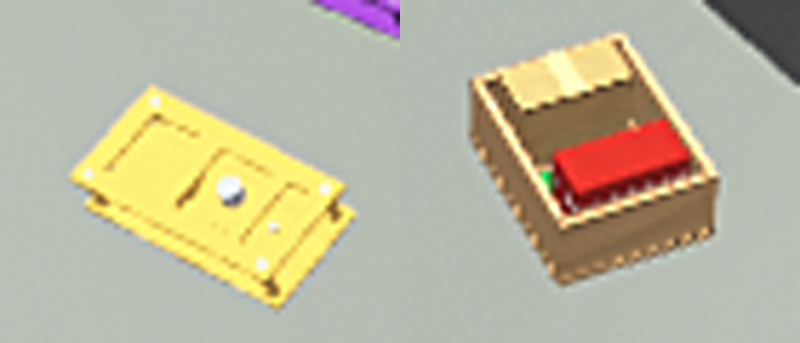

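The close crop confirms the choice: two yellow brass plates with pillars between them, centred near scene pixel (122,238). The box's free place lies between the tan carton and the red tin.

Run:
```python
from h import *
from scipy.optimize import minimize
P=optics.camera_params("scene")
c=np.array([[153,87],[345,187],[275,308],[355,212],[88,208]])*.175+[85,205]
z=[.028,.028,0,0,0]
print("mov pts",[ray(P,p,zz).round(4).tolist() for p,zz in zip(c,z)])
b=np.array([[470,80],[625,35],[718,182],[563,226]])*.175+[255-70,112]
W=np.array([ray(P,p,.05) for p in b]);print("box",W.round(4).tolist(),W.mean(0),[np.linalg.norm(W[i]-W[i-1]).round(4) for i in range(4)])
# silhouette fit, both cameras
def fit(lo,hi,rois,dims,x0):
    ms={}
    for n,r in rois.items():
        im=cv2.imread(f"pics/{n}0.png");m=cv2.inRange(cv2.cvtColor(im,cv2.COLOR_BGR2HSV),lo,hi);k=np.zeros_like(m);x,y,w,h=r;k[y:y+h,x:x+w]=m[y:y+h,x:x+w]
        cc=np.vstack([q for q in cv2.findContours(k,0,1)[0] if cv2.contourArea(q)>40]);h=np.zeros_like(m);cv2.fillConvexPoly(h,cv2.convexHull(cc),255);ms[n]=cv2.resize(h[y:y+r[3],x:x+w],None,fx=8,fy=8,interpolation=cv2.INTER_LINEAR)>127
    def cost(v,per=False):
        o=[]
        R=Rot.from_euler('z',v[2]).as_matrix()
        for n,m in ms.items():
            Pn=PP[n];X=[R@[a*dims[0]/2,b*dims[1]/2,cz*dims[2]]+[v[0],v[1],0] for a in(-1,1) for b in(-1,1) for cz in(0,1)]
            u=np.array([(proj(Pn,x)+.5-rois[n][:2])*8 for x in X]);g=np.zeros(m.shape,np.uint8);cv2.fillConvexPoly(g,cv2.convexHull(u.round().astype(np.int32)),1)
            g=g>0;o.append((g^m).sum()/(g|m).sum())
        return o if per else sum(o)
    r=minimize(cost,x0,method="Nelder-Mead",options=dict(initial_simplex=[x0,np.add(x0,[.006,0,0]),np.add(x0,[0,.006,0]),np.add(x0,[0,0,.08])],xatol=1e-4))
    print(r.x.round(4),cost(r.x,True))
PP={n:optics.camera_params(n) for n in("top","scene")}
for rs in (["top"],["scene"],["top","scene"]):
    A={"top":(345,180,60,65),"scene":(85,205,70,60)};fit((15,70,60),(35,255,255),{k:A[k] for k in rs},(.12,.06,.028),[.497,-.282,.45])
B={"scene":(255,110,70,65),"top":(165,195,55,65)}
for n in B: fit((4,50,40),(32,255,255),{n:B[n]},(.125,.096,.05),[.467,.315,-.2])
```

```text
mov pts [[0.4338, -0.2821, 0.028], [0.5418, -0.2309, 0.028], [0.5643, -0.2854, 0.0], [0.5382, -0.2302, 0.0], [0.4597, -0.3359, 0.0]]
box [[0.403, 0.2785, 0.05], [0.4254, 0.3714, 0.05], [0.5468, 0.3418, 0.05], [0.5233, 0.254, 0.05]] [0.47462581 0.31142019 0.05      ] [np.float64(0.1227), np.float64(0.0956), np.float64(0.1249), np.float64(0.0909)]
[ 0.4965 -0.2837  0.4478] [np.float64(0.09799996360261333)]
[ 0.4962 -0.2841  0.4566] [np.float64(0.0460983412489254)]
[ 0.496  -0.2841  0.4617] [np.float64(0.09759915542692804), np.float64(0.047947519567543215)]
[ 0.469   0.3129 -0.2098] [np.float64(0.02220704978359988)]
[ 0.4693  0.3139 -0.2113] [np.float64(0.05964968554179602)]
```

```bash
cat >> h.py <<'E'
def now():
    s=readout.state(); return np.array(s['tool_pos']),Rot.from_euler('xyz',s['tool_rot']).as_matrix()
def plan(p,R,N,start=None,turn=0):
    """N equal rows (body shift, body turn) from start to (p,R); turn adds full turns about the axis"""
    p0,R0=start or now(); rv=Rot.from_matrix(R0.T@R).as_rotvec(); a=np.linalg.norm(rv)
    if turn: rv=rv*(a-2*np.pi)/a
    rd=rv/N; S=sum(R0@Rot.from_rotvec(rd*k).as_matrix() for k in range(N))
    t=np.linalg.solve(S,np.array(p)-p0)
    q,Q=p0.copy(),R0.copy();path=[]
    for k in range(N): q=q+Q@t;Q=Q@Rot.from_rotvec(rd).as_matrix();path.append(q.round(3).tolist())
    print(N,"rows travel",(t/.03).round(3).tolist(),"dr",(np.degrees(rd)/5).round(3).tolist(),"path",path[::max(1,N//4)])
def frame(d,y):
    d=np.array(d,float);d/=np.linalg.norm(d);y=np.array(y,float);y/=np.linalg.norm(y);return np.column_stack([np.cross(y,d),y,d])
a=.45;C=np.array([.496,-.284,0]);u=np.array([np.cos(a),np.sin(a),0]);v=np.array([-np.sin(a),np.cos(a),0]);Z=np.array([0,0,1.])
b=-.21;B=np.array([.469,.3135,0]);bx=np.array([np.cos(b),np.sin(b),0]);by=np.array([-np.sin(b),np.cos(b),0])
RG=frame(u-Z,v)          # grasp, 45 deg
PG=C-.0225*u+.018*Z
RP=frame(bx-Z,-by)       # place, 45 deg
E
python3 -c "
from h import *
plan(PG+[0,0,.19],frame(-Z,v),40)
plan(PG+[0,0,.19],frame(-Z,v),40,turn=1)
print((frame(-Z,v).T@RG))
"
```

```text
40 rows travel [1.069, -0.2, 0.031] dr [0.0, -0.001, 0.703] path [[0.191, 0.654, 0.244], [0.488, 0.532, 0.234], [0.661, 0.262, 0.225], [0.646, -0.059, 0.216]]
40 rows travel [-1.637, 0.442, 0.032] dr [-0.0, 0.001, -1.097] path [[0.107, 0.654, 0.244], [-0.309, 0.397, 0.234], [-0.339, -0.092, 0.225], [0.044, -0.397, 0.216]]
[[ 7.07106781e-01  6.54651790e-18 -7.07106781e-01]
 [ 4.84179867e-17  1.00000000e+00 -4.84179867e-17]
 [ 7.07106781e-01  0.00000000e+00  7.07106781e-01]]
```

```bash
R='{"travel":[0.972,-0.182,0.028],"dr":[0,0,0.639]}'; python3 -m inch '[{"travel":[0.972,-0.182,0.028],"dr":[0,0,0.639]},{"travel":[0.972,-0.182,0.028],"dr":[0,0,0.639]},{"travel":[0.972,-0.182,0.028],"dr":[0,0,0.639]},{"travel":[0.972,-0.182,0.028],"dr":[0,0,0.639]},{"travel":[0.972,-0.182,0.028],"dr":[0,0,0.639]},{"travel":[0.972,-0.182,0.028],"dr":[0,0,0.639]},{"travel":[0.972,-0.182,0.028],"dr":[0,0,0.639]},{"travel":[0.972,-0.182,0.028],"dr":[0,0,0.639]},{"travel":[0.972,-0.182,0.028],"dr":[0,0,0.639]},{"travel":[0.972,-0.182,0.028],"dr":[0,0,0.639]},{"travel":[0.972,-0.182,0.028],"dr":[0,0,0.639]},{"travel":[0.972,-0.182,0.028],"dr":[0,0,0.639]},{"travel":[0.972,-0.182,0.028],"dr":[0,0,0.639]},{"travel":[0.972,-0.182,0.028],"dr":[0,0,0.639]},{"travel":[0.972,-0.182,0.028],"dr":[0,0,0.639]},{"travel":[0.972,-0.182,0.028],"dr":[0,0,0.639]},{"travel":[0.972,-0.182,0.028],"dr":[0,0,0.639]},{"travel":[0.972,-0.182,0.028],"dr":[0,0,0.639]},{"travel":[0.972,-0.182,0.028],"dr":[0,0,0.639]},{"travel":[0.972,-0.182,0.028],"dr":[0,0,0.639]}]' 1
python3 -c "
from h import *
print(readout.state()['qpos'].round(3))
plan(PG+[0,0,.17],frame(-Z,v),22);plan(PG+[0,0,.17],frame(-Z,v),24)
"
```

```text
clock: 2.6
tool_pos: [0.6292, 0.3459, 0.2278]
tool_rot: [3.141, -0.0, -1.354]
force: [0.3, 0.6, -0.2]
gripper_width: 0.997
grip_force: 0.0
[ 0.773  0.439  0.096 -0.    -1.228 -0.556]
22 rows travel [1.056, -0.199, 0.061] dr [0.0, -0.001, 0.697] path [[0.642, 0.316, 0.226], [0.677, 0.159, 0.217], [0.664, -0.001, 0.208], [0.603, -0.149, 0.199], [0.5, -0.273, 0.19]]
24 rows travel [0.968, -0.185, 0.055] dr [0.0, -0.0, 0.639] path [[0.641, 0.319, 0.226], [0.678, 0.146, 0.216], [0.656, -0.029, 0.206], [0.578, -0.187, 0.196]]
```

```bash
python3 -m inch '[{"travel":[0.968,-0.185,0.055],"dr":[0,0,0.639]},{"travel":[0.968,-0.185,0.055],"dr":[0,0,0.639]},{"travel":[0.968,-0.185,0.055],"dr":[0,0,0.639]},{"travel":[0.968,-0.185,0.055],"dr":[0,0,0.639]},{"travel":[0.968,-0.185,0.055],"dr":[0,0,0.639]},{"travel":[0.968,-0.185,0.055],"dr":[0,0,0.639]},{"travel":[0.968,-0.185,0.055],"dr":[0,0,0.639]},{"travel":[0.968,-0.185,0.055],"dr":[0,0,0.639]},{"travel":[0.968,-0.185,0.055],"dr":[0,0,0.639]},{"travel":[0.968,-0.185,0.055],"dr":[0,0,0.639]},{"travel":[0.968,-0.185,0.055],"dr":[0,0,0.639]},{"travel":[0.968,-0.185,0.055],"dr":[0,0,0.639]},{"travel":[0.968,-0.185,0.055],"dr":[0,0,0.639]},{"travel":[0.968,-0.185,0.055],"dr":[0,0,0.639]},{"travel":[0.968,-0.185,0.055],"dr":[0,0,0.639]},{"travel":[0.968,-0.185,0.055],"dr":[0,0,0.639]},{"travel":[0.968,-0.185,0.055],"dr":[0,0,0.639]},{"travel":[0.968,-0.185,0.055],"dr":[0,0,0.639]},{"travel":[0.968,-0.185,0.055],"dr":[0,0,0.639]},{"travel":[0.968,-0.185,0.055],"dr":[0,0,0.639]}]' 1
python3 -c "
from h import *
print(readout.state()['qpos'].round(3))
plan(PG-.12*RG[:,2],RG,16)
"
```

```text
clock: 5.1
tool_pos: [0.5597, -0.2109, 0.195]
tool_rot: [3.141, -0.001, -2.469]
force: [0.8, -0.4, -0.1]
gripper_width: 1.002
grip_force: 0.0
[-0.034  0.271 -0.234 -0.    -1.067 -0.864]
16 rows travel [0.47, -0.025, 0.03] dr [0.063, -0.561, 0.151] path [[0.549, -0.22, 0.194], [0.506, -0.256, 0.184], [0.465, -0.287, 0.163], [0.426, -0.314, 0.132]]
```

```bash
python3 -m inch '[{"travel":[0.47,-0.025,0.03],"dr":[0.063,-0.561,0.151]},{"travel":[0.47,-0.025,0.03],"dr":[0.063,-0.561,0.151]},{"travel":[0.47,-0.025,0.03],"dr":[0.063,-0.561,0.151]},{"travel":[0.47,-0.025,0.03],"dr":[0.063,-0.561,0.151]},{"travel":[0.47,-0.025,0.03],"dr":[0.063,-0.561,0.151]},{"travel":[0.47,-0.025,0.03],"dr":[0.063,-0.561,0.151]},{"travel":[0.47,-0.025,0.03],"dr":[0.063,-0.561,0.151]},{"travel":[0.47,-0.025,0.03],"dr":[0.063,-0.561,0.151]},{"travel":[0.47,-0.025,0.03],"dr":[0.063,-0.561,0.151]},{"travel":[0.47,-0.025,0.03],"dr":[0.063,-0.561,0.151]},{"travel":[0.47,-0.025,0.03],"dr":[0.063,-0.561,0.151]},{"travel":[0.47,-0.025,0.03],"dr":[0.063,-0.561,0.151]},{"travel":[0.47,-0.025,0.03],"dr":[0.063,-0.561,0.151]},{"travel":[0.47,-0.025,0.03],"dr":[0.063,-0.561,0.151]},{"travel":[0.47,-0.025,0.03],"dr":[0.063,-0.561,0.151]},{"travel":[0.47,-0.025,0.03],"dr":[0.063,-0.561,0.151]}]' 1
python3 -c "
from h import *
print(readout.state()['qpos'].round(3))
cv2.imwrite('pics/w1.png',optics.get_image('wrist'))
p,R=now();print(R.round(3),RG.round(3),p,PG-.12*RG[:,2])
plan(PG,RG,8)
"
```

```text
clock: 7.1
tool_pos: [0.4002, -0.3306, 0.1031]
tool_rot: [-3.141, 0.788, -2.69]
force: [-0.1, -0.6, -0.4]
gripper_width: 1.005
grip_force: 0.0
[-0.969  0.33  -0.34  -0.965 -1.022  0.433]
[[-0.635 -0.435  0.638]
 [-0.304  0.901  0.311]
 [-0.71   0.003 -0.704]] [[-0.637 -0.435  0.637]
 [-0.308  0.9    0.308]
 [-0.707  0.    -0.707]] [ 0.39836467 -0.33032638  0.10071574] [ 0.39933447 -0.33069477  0.10285281]
8 rows travel [-0.007, -0.004, 0.496] dr [0.003, 0.005, -0.004] path [[0.408, -0.326, 0.09], [0.427, -0.317, 0.07], [0.447, -0.307, 0.049], [0.466, -0.298, 0.028]]
```

View pics/w1.png

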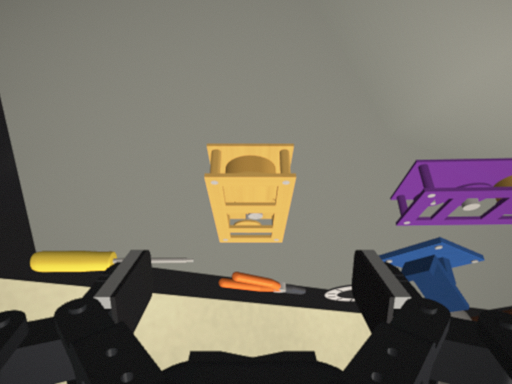

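The movement sits centred between the fingers: the top plate's near edge runs from (207,178) to (295,178) and its far edge from (219,242) to (283,242). I'll hold my model against these pixels.

```bash
python3 -c "
from h import *
P=optics.camera_params('wrist')
for s,t in((-1,1),(-1,-1),(1,1),(1,-1)): print(s,t,proj(P,C+s*.06*u+t*.03*v+.028*Z).round(1))
print(proj(P,C-.06*u+.03*v).round(1))
"
```

```text
-1 1 [295.7 181.2]
-1 -1 [203.4 181.5]
1 1 [281.7 245. ]
1 -1 [219.3 245.2]
[293.1 146.2]
```

The model matches the picture to about 2 mm, so I descend along the tool axis and close.

```bash
python3 -m inch '[{"travel":[0,0,0.75]},{"travel":[0,0,0.75]},{"travel":[0,0,0.75]},{"travel":[0,0,0.6]},{"travel":[0,0,0.5]},{"travel":[0,0,0.3]},{"travel":[0,0,0.25]},{"travel":[0,0,0]}]' 1 || true
python3 -c "
from h import *
p,R=now();print(p,PG,readout.state()['force'])"
```

```text
[ 0.39836467 -0.33032638  0.10071574] [ 0.47573994 -0.29378672  0.018     ] [-4.15342012 -1.59946019 -2.08691994]$[0]: bad value
```

Each row needs "dr" as well.

```bash
python3 -m inch '[{"travel":[0,0,0.75],"dr":[0,0,0]},{"travel":[0,0,0.75],"dr":[0,0,0]},{"travel":[0,0,0.75],"dr":[0,0,0]},{"travel":[0,0,0.6],"dr":[0,0,0]},{"travel":[0,0,0.5],"dr":[0,0,0]},{"travel":[0,0,0.3],"dr":[0,0,0]},{"travel":[0,0,0.25],"dr":[0,0,0]},{"travel":[0,0,0],"dr":[0,0,0]}]' 1
python3 -c "
from h import *
p,R=now();print(p,PG,readout.state()['force'])"
```

```text
clock: 8.15
tool_pos: [0.4751, -0.2942, 0.0205]
tool_rot: [-3.141, 0.787, -2.69]
force: [-0.7, -0.5, 0.3]
gripper_width: 1.001
grip_force: 0.0
[ 0.47507042 -0.29417464  0.02052156] [ 0.47573994 -0.29378672  0.018     ] [-0.65009827 -0.5139816   0.34846781]
```

```bash
python3 -m inch '[{"travel":[0,0,0],"dr":[0,0,0]},{"travel":[0,0,0],"dr":[0,0,0]},{"travel":[0,0,0],"dr":[0,0,0]},{"travel":[0,0,0],"dr":[0,0,0]},{"travel":[0,0,0],"dr":[0,0,0]},{"travel":[0,0,0],"dr":[0,0,0]},{"travel":[0,0,0],"dr":[0,0,0]},{"travel":[0,0,0],"dr":[0,0,0]}]' 0
python3 -c "
from h import *
p,R=now();S=readout.state();print(S['force'],S['grip_force'])
Rv=frame(-u-Z,v)
plan([p[0],p[1],.18],R,6)
print((R.T@Rv).round(2), Rot.from_matrix(R.T@Rv).as_rotvec())
"
```

```text
clock: 9.15
tool_pos: [0.4749, -0.295, 0.0215]
tool_rot: [-3.139, 0.787, -2.688]
force: [-4.5, -1.8, 6.8]
gripper_width: 0.689
grip_force: 65.4
[-4.46578852 -1.7951349   6.83956717] 65.37432789802551
6 rows travel [-0.624, -0.002, -0.622] dr [0.0, 0.0, 0.0] path [[0.475, -0.295, 0.048], [0.475, -0.295, 0.074], [0.475, -0.295, 0.101], [0.475, -0.295, 0.127], [0.475, -0.295, 0.154], [0.475, -0.295, 0.18]]
[[-0. -0.  1.]
 [-0.  1.  0.]
 [-1. -0. -0.]] [-2.11459539e-03  1.57221442e+00  1.55448543e-03]
```

```bash
python3 -m inch '[{"travel":[-0.15,0,-0.15],"dr":[0,0,0]},{"travel":[-0.3,0,-0.3],"dr":[0,0,0]},{"travel":[-0.5,0,-0.5],"dr":[0,0,0]},{"travel":[-0.62,0,-0.62],"dr":[0,0,0]},{"travel":[-0.62,0,-0.62],"dr":[0,0,0]},{"travel":[-0.62,0,-0.62],"dr":[0,0,0]},{"travel":[-0.62,0,-0.62],"dr":[0,0,0]},{"travel":[0,0,0],"dr":[0,0,0]}]' 0
python3 -c "
from h import *
S=readout.state();print(S['force'],S['grip_force'],S['qpos'].round(2))
Rd=frame(-Z,v);p,R=now();q=np.array([.52,-.26,.25])
plan(q,Rd,14)
plan([.40,.27,.26],frame(-Z,-by),36,start=(q,Rd))
"
```

```text
clock: 10.15
tool_pos: [0.4753, -0.2944, 0.169]
tool_rot: [-3.135, 0.788, -2.684]
force: [-0.7, 0.1, -3.7]
gripper_width: 0.685
grip_force: 65.3
[-0.66421657  0.10818875 -3.745303  ] 65.25584578514099 [-0.78  0.22 -0.29 -0.93 -0.98  0.18]
14 rows travel [-0.204, 0.027, -0.125] dr [-0.003, 0.645, 0.004] path [[0.476, -0.293, 0.176], [0.482, -0.288, 0.196], [0.49, -0.281, 0.215], [0.502, -0.273, 0.232], [0.515, -0.263, 0.246]]
36 rows travel [-0.654, 0.09, -0.009] dr [-0.0, -0.0, -0.79] path [[0.536, -0.249, 0.25], [0.641, -0.108, 0.253], [0.644, 0.067, 0.255], [0.545, 0.212, 0.258]]
```

```bash
python3 -m inch '[{"travel":[-0.204,0.027,-0.125],"dr":[0,0.645,0]},{"travel":[-0.204,0.027,-0.125],"dr":[0,0.645,0]},{"travel":[-0.204,0.027,-0.125],"dr":[0,0.645,0]},{"travel":[-0.204,0.027,-0.125],"dr":[0,0.645,0]},{"travel":[-0.204,0.027,-0.125],"dr":[0,0.645,0]},{"travel":[-0.204,0.027,-0.125],"dr":[0,0.645,0]},{"travel":[-0.204,0.027,-0.125],"dr":[0,0.645,0]},{"travel":[-0.204,0.027,-0.125],"dr":[0,0.645,0]},{"travel":[-0.204,0.027,-0.125],"dr":[0,0.645,0]},{"travel":[-0.204,0.027,-0.125],"dr":[0,0.645,0]},{"travel":[-0.204,0.027,-0.125],"dr":[0,0.645,0]},{"travel":[-0.204,0.027,-0.125],"dr":[0,0.645,0]},{"travel":[-0.204,0.027,-0.125],"dr":[0,0.645,0]},{"travel":[-0.204,0.027,-0.125],"dr":[0,0.645,0]}]' 0
python3 -c "
from h import *
S=readout.state();print(S['qpos'].round(2))
plan([.40,.27,.26],frame(-Z,-by),36)
"
```

```text
clock: 11.9
tool_pos: [0.5188, -0.259, 0.2456]
tool_rot: [3.139, -0.005, -2.69]
force: [0.8, -0.5, -4.1]
gripper_width: 0.687
grip_force: 65.0
[-0.13  0.21 -0.2   0.   -1.17 -0.99]
36 rows travel [-0.652, 0.088, -0.014] dr [0.002, 0.0, -0.789] path [[0.535, -0.248, 0.246], [0.64, -0.108, 0.249], [0.643, 0.067, 0.253], [0.545, 0.211, 0.257]]
```

```bash
python3 -m inch '[{"travel":[-0.652,0.088,-0.014],"dr":[0,0,-0.789]},{"travel":[-0.652,0.088,-0.014],"dr":[0,0,-0.789]},{"travel":[-0.652,0.088,-0.014],"dr":[0,0,-0.789]},{"travel":[-0.652,0.088,-0.014],"dr":[0,0,-0.789]},{"travel":[-0.652,0.088,-0.014],"dr":[0,0,-0.789]},{"travel":[-0.652,0.088,-0.014],"dr":[0,0,-0.789]},{"travel":[-0.652,0.088,-0.014],"dr":[0,0,-0.789]},{"travel":[-0.652,0.088,-0.014],"dr":[0,0,-0.789]},{"travel":[-0.652,0.088,-0.014],"dr":[0,0,-0.789]},{"travel":[-0.652,0.088,-0.014],"dr":[0,0,-0.789]},{"travel":[-0.652,0.088,-0.014],"dr":[0,0,-0.789]},{"travel":[-0.652,0.088,-0.014],"dr":[0,0,-0.789]},{"travel":[-0.652,0.088,-0.014],"dr":[0,0,-0.789]},{"travel":[-0.652,0.088,-0.014],"dr":[0,0,-0.789]},{"travel":[-0.652,0.088,-0.014],"dr":[0,0,-0.789]},{"travel":[-0.652,0.088,-0.014],"dr":[0,0,-0.789]},{"travel":[-0.652,0.088,-0.014],"dr":[0,0,-0.789]},{"travel":[-0.652,0.088,-0.014],"dr":[0,0,-0.789]}]' 0
python3 -c "
from h import *
S=readout.state();print(S['qpos'].round(2))
plan([.45,.3,.26],frame(-Z,-by),18)
"
```

```text
clock: 14.15
tool_pos: [0.6481, 0.0478, 0.2521]
tool_rot: [3.137, -0.0, -1.448]
force: [0.4, 0.1, -3.9]
gripper_width: 0.69
grip_force: 65.1
[ 0.37  0.32 -0.03 -0.   -1.23 -0.25]
18 rows travel [-0.633, -0.026, -0.014] dr [0.003, 0.002, -0.788] path [[0.647, 0.067, 0.253], [0.628, 0.14, 0.254], [0.589, 0.206, 0.256], [0.535, 0.258, 0.258], [0.468, 0.294, 0.26]]
```

```bash
python3 -m inch '[{"travel":[-0.633,-0.026,-0.014],"dr":[0,0,-0.788]},{"travel":[-0.633,-0.026,-0.014],"dr":[0,0,-0.788]},{"travel":[-0.633,-0.026,-0.014],"dr":[0,0,-0.788]},{"travel":[-0.633,-0.026,-0.014],"dr":[0,0,-0.788]},{"travel":[-0.633,-0.026,-0.014],"dr":[0,0,-0.788]},{"travel":[-0.633,-0.026,-0.014],"dr":[0,0,-0.788]},{"travel":[-0.633,-0.026,-0.014],"dr":[0,0,-0.788]},{"travel":[-0.633,-0.026,-0.014],"dr":[0,0,-0.788]},{"travel":[-0.633,-0.026,-0.014],"dr":[0,0,-0.788]},{"travel":[-0.633,-0.026,-0.014],"dr":[0,0,-0.788]},{"travel":[-0.633,-0.026,-0.014],"dr":[0,0,-0.788]},{"travel":[-0.633,-0.026,-0.014],"dr":[0,0,-0.788]},{"travel":[-0.633,-0.026,-0.014],"dr":[0,0,-0.788]},{"travel":[-0.633,-0.026,-0.014],"dr":[0,0,-0.788]},{"travel":[-0.633,-0.026,-0.014],"dr":[0,0,-0.788]},{"travel":[-0.633,-0.026,-0.014],"dr":[0,0,-0.788]},{"travel":[-0.633,-0.026,-0.014],"dr":[0,0,-0.788]},{"travel":[-0.633,-0.026,-0.014],"dr":[0,0,-0.788]}]' 0
cat >> h.py <<'E'
# movement in the tool frame, from the measured grasp
RGm=Rot.from_euler('xyz',[-3.139,.787,-2.688]).as_matrix(); pGm=np.array([.4749,-.295,.0215])
RM=RGm.T@np.column_stack([u,v,Z]); tM=RGm.T@(C+.014*Z-pGm)
# wanted: movement x down
Rm_goal=np.column_stack([-Z,-by,-bx]); 
def place(zc,xy=B): R=Rm_goal@RM.T; return np.array([xy[0],xy[1],zc])-R@tM, R
E
python3 -c "
from h import *
S=readout.state();print(S['qpos'].round(2)); print(np.linalg.det(Rm_goal))
p,R=place(.066+.085);print(p,R.round(2),RP.round(2));plan(p,R,14)
"
```

```text
clock: 16.4
tool_pos: [0.4504, 0.2999, 0.2617]
tool_rot: [3.14, 0.001, -0.208]
force: [0.4, 0.4, -4.3]
gripper_width: 0.685
grip_force: 65.1
[ 0.95  0.13 -0.26 -0.   -1.19  0.41]
1.0
[0.46181635 0.31577462 0.17478405] [[ 0.69 -0.21  0.69]
 [-0.15 -0.98 -0.15]
 [ 0.71  0.   -0.71]] [[ 0.69 -0.21  0.69]
 [-0.15 -0.98 -0.15]
 [ 0.71 -0.   -0.71]]
14 rows travel [-0.058, -0.043, 0.205] dr [-0.0, 0.642, -0.0] path [[0.449, 0.302, 0.256], [0.447, 0.306, 0.237], [0.448, 0.31, 0.217], [0.452, 0.313, 0.199], [0.459, 0.315, 0.181]]
```

```bash
python3 -m inch '[{"travel":[-0.058,-0.043,0.205],"dr":[0,0.642,0]},{"travel":[-0.058,-0.043,0.205],"dr":[0,0.642,0]},{"travel":[-0.058,-0.043,0.205],"dr":[0,0.642,0]},{"travel":[-0.058,-0.043,0.205],"dr":[0,0.642,0]},{"travel":[-0.058,-0.043,0.205],"dr":[0,0.642,0]},{"travel":[-0.058,-0.043,0.205],"dr":[0,0.642,0]},{"travel":[-0.058,-0.043,0.205],"dr":[0,0.642,0]},{"travel":[-0.058,-0.043,0.205],"dr":[0,0.642,0]},{"travel":[-0.058,-0.043,0.205],"dr":[0,0.642,0]},{"travel":[-0.058,-0.043,0.205],"dr":[0,0.642,0]},{"travel":[-0.058,-0.043,0.205],"dr":[0,0.642,0]},{"travel":[-0.058,-0.043,0.205],"dr":[0,0.642,0]},{"travel":[-0.058,-0.043,0.205],"dr":[0,0.642,0]},{"travel":[-0.058,-0.043,0.205],"dr":[0,0.642,0]},{"travel":[0,0,0],"dr":[0,0,0]}]' 0
python3 -c "
from h import *
S=readout.state();print(S['qpos'].round(2)); 
p,R=place(.066+.085);plan(p,R,1)
p,R=now();Rm=R@RM;c=p+R@tM;print(c,Rm.round(3))
im=optics.get_image('scene');P=optics.camera_params('scene')
for s in(-1,1):
  for t in(-1,1):
    for w in(-1,1):
      q=proj(P,c+Rm@[s*.06,t*.03,w*.014]);im2=cv2.circle(im,tuple(int(x*16+8) for x in q),8,(255,0,255),-1,shift=4)
cv2.imwrite('pics/s2.png',cv2.resize(im[60:180,220:360],(700,600),interpolation=cv2.INTER_CUBIC))
"
```

```text
clock: 18.27
tool_pos: [0.4679, 0.3281, 0.1832]
tool_rot: [3.123, -0.773, -0.207]
force: [0.2, -0.3, -4.0]
gripper_width: 0.692
grip_force: 65.7
[ 1.14  0.15 -1.02  1.35 -0.78 -0.97]
1 rows travel [-0.278, 0.44, 0.132] dr [0.195, 0.129, -0.007] path [[0.462, 0.316, 0.175]]
[0.47469875 0.32549203 0.15939248] [[-0.013 -0.221 -0.975]
 [-0.009 -0.975  0.221]
 [-1.     0.012  0.011]]
```

View pics/s2.png

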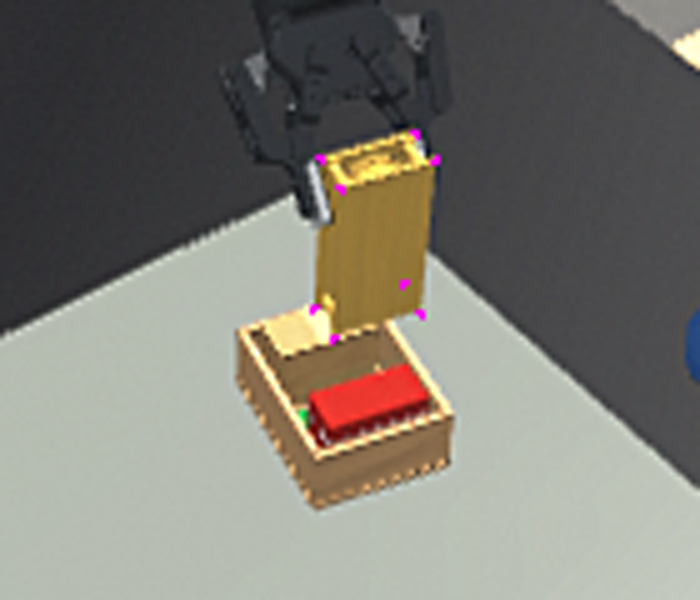

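The model dots fit the held movement, and it hangs vertical, with its bottom edge at about (335,340)–(420,315) in the crop, above the box. Joint 3 is at its limit (-1.02), though, so this outward-leaning pose can't go further in. I'll fit a simple arm model from the logged poses to test the half-turned placing.

```bash
cat > kin.py <<'E'
from h import *
from scipy.optimize import least_squares
e=lambda ax,t: Rot.from_euler(ax,t).as_matrix()
def wr(q,s4,s6,yo): return e('z',q[0])@e('y',q[1]-q[2])@e('x',s4*q[3])@e('y',-q[4])@e('y',np.pi/2)@e('z',s6*q[5]+yo)
def fk(q,k,s4=1,s6=1,yo=0):
    a,c,A,fA,B,fB,Lt,l1,l2=k; Rf=e('z',q[0])@e('y',q[1]-q[2])
    p=e('z',q[0])@np.array([a+A*np.sin(q[1]+fA),l1,c+A*np.cos(q[1]+fA)])+Rf@np.array([B*np.cos(fB),0,-B*np.sin(fB)])
    R=wr(q,s4,s6,yo); return p+Rf@e('x',s4*q[3])@np.array([0,l2,0])+R[:,2]*Lt, R
D=[([1.622,.3593,.0111,0,-1.2241,-.288],[.1583,.6558,.2445],[3.140,0,-.237]),
([.773,.439,.096,0,-1.228,-.556],[.6292,.3459,.2278],[3.141,0,-1.354]),
([-.034,.271,-.234,0,-1.067,-.864],[.5597,-.2109,.195],[3.141,-.001,-2.469]),
([-.969,.33,-.34,-.965,-1.022,.433],[.4002,-.3306,.1031],[-3.141,.788,-2.69]),
([-.78,.22,-.29,-.93,-.98,.18],[.4753,-.2944,.169],[-3.135,.788,-2.684]),
([-.13,.21,-.2,0,-1.17,-.99],[.5188,-.259,.2456],[3.139,-.005,-2.69]),
([.37,.32,-.03,0,-1.23,-.25],[.6481,.0478,.2521],[3.137,0,-1.448]),
([.95,.13,-.26,0,-1.19,.41],[.4504,.2999,.2617],[3.14,.001,-.208])]
s=readout.state();D.append((s['qpos'],s['tool_pos'],s['tool_rot']))
if __name__=="__main__":
    for s4 in(1,-1):
        for s6 in(1,-1):
            err=[]
            Rs=[(wr(q,s4,s6,0),e('xyz',r)) for q,_,r in D]
            yo=Rot.from_matrix(Rs[0][0].T@Rs[0][1]).as_rotvec()[2]
            print(s4,s6,yo,[round(Rot.from_matrix((a@e('z',yo)).T@b).magnitude(),3) for a,b in Rs])
E
python3 kin.py
```

```text
1 1 -0.9945929763203045 [0.0, 0.536, 1.152, 1.56, 1.493, 1.403, 0.079, 1.399, 1.825]
1 -1 -1.5705929646168273 [0.0, 0.0, 0.0, 1.929, 1.862, 0.004, 0.006, 0.008, 2.689]
-1 1 -0.9945929763203045 [0.0, 0.536, 1.152, 1.442, 0.931, 1.403, 0.079, 1.399, 1.365]
-1 -1 -1.5705929646168273 [0.0, 0.0, 0.0, 0.001, 0.008, 0.004, 0.006, 0.008, 0.0]
```

Orientation fits exactly with signs (-1,-1). Next come the lengths and IK tests.

```bash
cat > ik.py <<'E'
from kin import *
S=(-1,-1,-np.pi/2)
r=least_squares(lambda k:np.concatenate([fk(q,k,*S)[0]-p for q,p,_ in D]),[.05,.2,.3,0,.3,.2,.15,-.19,0])
K=r.x
lo=np.array([-3.07,-1.43,-1.02,-3.03,-3.05,-3.03]);hi=np.array([3.07,2.12,1.25,1.67,0,3.03])
def ik(p,R,q0s):
    best=None
    for q0 in q0s:
        f=lambda q:np.concatenate([(fk(q,K,*S)[0]-p)*5,Rot.from_matrix(fk(q,K,*S)[1].T@R).as_rotvec()])
        w=least_squares(f,np.clip(q0,lo+.01,hi-.01),bounds=(lo,hi))
        if best is None or w.cost<best.cost:best=w
    return best.x.round(2),round(best.cost,7)
E
python3 - <<'E'
from ik import *
print(K.round(4),np.abs(r.fun).max())
rng=np.random.default_rng(0);seeds=[lo+(hi-lo)*rng.random(6) for _ in range(25)]
out=place(.066)
flip=e('z',np.pi)
def inn(z):
    R=flip@(Rm_goal@RM.T); return np.array([B[0],B[1],z])-R@tM,R
for nm,(p,R) in (("out low",place(.066)),("out hi",place(.151)),("in low",inn(.066)),("in hi",inn(.17))): print(nm,p.round(3),*ik(p,R,seeds))
E
```

```text
[-0.0076  0.204   0.5993  0.0104  0.4665  0.0007  0.3585  0.0016 -0.193 ] 0.002526119989763348
out low [0.462 0.316 0.09 ] [ 1.1   0.32 -1.02  1.42 -0.74 -1.11] 0.0093252
out hi [0.462 0.316 0.175] [ 1.15  0.15 -1.02  1.31 -0.78 -0.96] 0.0012675
in low [0.476 0.311 0.09 ] [ 0.56  0.71  0.21 -0.52 -1.67 -2.23] 0.0
in hi [0.476 0.311 0.194] [ 0.56  0.61  0.28 -0.53 -1.82 -2.32] 0.0
```

```bash
cat > path.py <<'E'
from ik import *
flip=e('z',np.pi)
def inn(z,xy=B):
    R=flip@(Rm_goal@RM.T); return np.array([xy[0],xy[1],z])-R@tM,R
def check(p0,R0,p,R,N,q):
    rd=Rot.from_matrix(R0.T@R).as_rotvec()/N; Sm=sum(R0@Rot.from_rotvec(rd*k).as_matrix() for k in range(N)); t=np.linalg.solve(Sm,p-p0)
    print(N,"travel",(t/.03).round(3),"dr",(np.degrees(rd)/5).round(3))
    pp,Q=p0.copy(),R0.copy()
    for k in range(N):
        pp=pp+Q@t;Q=Q@Rot.from_rotvec(rd).as_matrix(); q,c=ik(pp,Q,[q])
        if k%3==2 or k==N-1: print(k,pp.round(3),q,c,"low",round(min((pp+Q@(tM+RM@[a*.06,b*.03,g*.014]))[2] for a in(-1,1) for b in(-1,1) for g in(-1,1)),3))
    return q
E
python3 - <<'E'
from path import *
p,R=now();q=np.array(readout.state()['qpos'])
W=np.array([.52,.25,.28]);RW=e('z',-np.pi/2)@frame(-Z,-by)
q=check(p,R,W,RW,22,q)
P2,R2=inn(.17);check(W,RW,P2,R2,22,q)
E
```

```text
22 travel [ 0.207 -0.029 -0.073] dr [-0.307 -0.321  0.771]
2 [0.477 0.327 0.201] [ 1.2   0.16 -0.87  1.02 -0.83 -0.9 ] 0.0 low 0.114
5 [0.487 0.323 0.217] [ 1.19  0.17 -0.73  0.78 -0.9  -0.86] 0.0 low 0.128
8 [0.497 0.315 0.233] [ 1.15  0.18 -0.58  0.59 -0.98 -0.84] 0.0 low 0.143
11 [0.506 0.304 0.247] [ 1.08  0.18 -0.45  0.43 -1.05 -0.85] 0.0 low 0.158
14 [0.513 0.29  0.259] [ 1.    0.19 -0.34  0.29 -1.12 -0.88] 0.0 low 0.173
17 [0.518 0.274 0.269] [ 0.91  0.19 -0.25  0.16 -1.18 -0.92] 0.0 low 0.187
20 [0.52  0.256 0.278] [ 0.82  0.18 -0.18  0.04 -1.22 -0.98] 0.0 low 0.201
21 [0.52 0.25 0.28] [ 0.79  0.18 -0.16 -0.   -1.23 -1.  ] 0.0 low 0.205
22 travel [-0.052  0.095  0.137] dr [-0.319  0.319  0.771]
2 [0.513 0.257 0.268] [ 0.78  0.25 -0.08 -0.04 -1.35 -1.18] 0.0 low 0.188
5 [0.505 0.264 0.256] [ 0.76  0.32 -0.   -0.09 -1.46 -1.36] 0.0 low 0.171
8 [0.499 0.272 0.244] [ 0.74  0.39  0.08 -0.15 -1.57 -1.53] 0.0 low 0.156
11 [0.492 0.28  0.233] [ 0.7   0.46  0.15 -0.23 -1.66 -1.71] 0.0 low 0.143
14 [0.487 0.289 0.221] [ 0.66  0.51  0.21 -0.32 -1.73 -1.89] 0.0 low 0.131
17 [0.482 0.299 0.209] [ 0.62  0.56  0.25 -0.41 -1.79 -2.07] 0.0 low 0.121
20 [0.477 0.308 0.198] [ 0.57  0.6   0.28 -0.5  -1.82 -2.25] 0.0 low 0.113
21 [0.476 0.311 0.194] [ 0.56  0.61  0.28 -0.53 -1.82 -2.32] 0.0 low 0.11
```

```bash
python3 -m inch '[{"travel":[0.207,-0.029,-0.073],"dr":[-0.307,-0.321,0.771]},{"travel":[0.207,-0.029,-0.073],"dr":[-0.307,-0.321,0.771]},{"travel":[0.207,-0.029,-0.073],"dr":[-0.307,-0.321,0.771]},{"travel":[0.207,-0.029,-0.073],"dr":[-0.307,-0.321,0.771]},{"travel":[0.207,-0.029,-0.073],"dr":[-0.307,-0.321,0.771]},{"travel":[0.207,-0.029,-0.073],"dr":[-0.307,-0.321,0.771]},{"travel":[0.207,-0.029,-0.073],"dr":[-0.307,-0.321,0.771]},{"travel":[0.207,-0.029,-0.073],"dr":[-0.307,-0.321,0.771]},{"travel":[0.207,-0.029,-0.073],"dr":[-0.307,-0.321,0.771]},{"travel":[0.207,-0.029,-0.073],"dr":[-0.307,-0.321,0.771]},{"travel":[0.207,-0.029,-0.073],"dr":[-0.307,-0.321,0.771]},{"travel":[0.207,-0.029,-0.073],"dr":[-0.307,-0.321,0.771]},{"travel":[0.207,-0.029,-0.073],"dr":[-0.307,-0.321,0.771]},{"travel":[0.207,-0.029,-0.073],"dr":[-0.307,-0.321,0.771]},{"travel":[0.207,-0.029,-0.073],"dr":[-0.307,-0.321,0.771]},{"travel":[0.207,-0.029,-0.073],"dr":[-0.307,-0.321,0.771]},{"travel":[0.207,-0.029,-0.073],"dr":[-0.307,-0.321,0.771]},{"travel":[0.207,-0.029,-0.073],"dr":[-0.307,-0.321,0.771]},{"travel":[0.207,-0.029,-0.073],"dr":[-0.307,-0.321,0.771]},{"travel":[0.207,-0.029,-0.073],"dr":[-0.307,-0.321,0.771]}]' 0
python3 - <<'E'
from path import *
p,R=now();q=np.array(readout.state()['qpos'])
P2,R2=inn(.165);check(p,R,P2,R2,20,q)
E
```

```text
clock: 20.82
tool_pos: [0.5191, 0.2622, 0.276]
tool_rot: [-3.092, -0.055, -1.65]
force: [-0.6, -0.2, -3.4]
gripper_width: 0.685
grip_force: 65.6
20 travel [-0.055  0.092  0.148] dr [-0.426  0.333  0.899]
2 [0.512 0.267 0.262] [ 0.83  0.27 -0.1   0.02 -1.35 -1.16] 0.0 low 0.181
5 [0.504 0.273 0.249] [ 0.8   0.35  0.   -0.05 -1.48 -1.35] 0.0 low 0.163
8 [0.497 0.28  0.236] [ 0.76  0.43  0.1  -0.14 -1.6  -1.55] 0.0 low 0.147
11 [0.491 0.288 0.223] [ 0.71  0.5   0.18 -0.24 -1.7  -1.75] 0.0 low 0.133
14 [0.484 0.296 0.21 ] [ 0.66  0.55  0.24 -0.34 -1.77 -1.96] 0.0 low 0.121
17 [0.479 0.305 0.197] [ 0.6   0.59  0.27 -0.46 -1.81 -2.17] 0.0 low 0.111
19 [0.476 0.311 0.189] [ 0.56  0.61  0.28 -0.53 -1.82 -2.31] 0.0 low 0.105
```

```bash
python3 -m inch '[{"travel":[-0.055,0.092,0.148],"dr":[-0.426,0.333,0.899]},{"travel":[-0.055,0.092,0.148],"dr":[-0.426,0.333,0.899]},{"travel":[-0.055,0.092,0.148],"dr":[-0.426,0.333,0.899]},{"travel":[-0.055,0.092,0.148],"dr":[-0.426,0.333,0.899]},{"travel":[-0.055,0.092,0.148],"dr":[-0.426,0.333,0.899]},{"travel":[-0.055,0.092,0.148],"dr":[-0.426,0.333,0.899]},{"travel":[-0.055,0.092,0.148],"dr":[-0.426,0.333,0.899]},{"travel":[-0.055,0.092,0.148],"dr":[-0.426,0.333,0.899]},{"travel":[-0.055,0.092,0.148],"dr":[-0.426,0.333,0.899]},{"travel":[-0.055,0.092,0.148],"dr":[-0.426,0.333,0.899]},{"travel":[-0.055,0.092,0.148],"dr":[-0.426,0.333,0.899]},{"travel":[-0.055,0.092,0.148],"dr":[-0.426,0.333,0.899]},{"travel":[-0.055,0.092,0.148],"dr":[-0.426,0.333,0.899]},{"travel":[-0.055,0.092,0.148],"dr":[-0.426,0.333,0.899]},{"travel":[-0.055,0.092,0.148],"dr":[-0.426,0.333,0.899]},{"travel":[-0.055,0.092,0.148],"dr":[-0.426,0.333,0.899]},{"travel":[-0.055,0.092,0.148],"dr":[-0.426,0.333,0.899]},{"travel":[-0.055,0.092,0.148],"dr":[-0.426,0.333,0.899]},{"travel":[-0.055,0.092,0.148],"dr":[-0.426,0.333,0.899]},{"travel":[-0.055,0.092,0.148],"dr":[-0.426,0.333,0.899]}]' 0
python3 - <<'E'
from path import *
p,R=now();P2,R2=inn(.165);plan(P2,R2,1);plan(inn(.13)[0],R2,1,start=(P2,R2))
E
```

```text
clock: 23.32
tool_pos: [0.477, 0.3119, 0.1886]
tool_rot: [3.138, -0.782, 2.935]
force: [0.9, 0.6, -3.3]
gripper_width: 0.69
grip_force: 65.7
1 rows travel [0.021, -0.028, 0.011] dr [0.01, 0.017, -0.003] path [[0.476, 0.311, 0.189]]
1 rows travel [-0.824, -0.002, 0.826] dr [0.0, 0.0, 0.0] path [[0.476, 0.311, 0.154]]
```

```bash
python3 -m inch '[{"travel":[0,-0.02,0.01],"dr":[0.01,0.017,0]},{"travel":[-0.4,0,0.4],"dr":[0,0,0]},{"travel":[-0.2,0,0.2],"dr":[0,0,0]},{"travel":[0,0,0],"dr":[0,0,0]}]' 0
python3 - <<'E'
from path import *
p,R=now();Rm=R@RM;c=p+R@tM;print(c,B,Rm.round(3))
im=optics.get_image('scene');P=optics.camera_params('scene');S=5
big=cv2.resize(im[70:190,220:360],None,fx=S,fy=S,interpolation=cv2.INTER_CUBIC)
def dot(X,col):
    q=(proj(P,X)+.5-[220,70])*S; cv2.circle(big,tuple(q.astype(int)),3,col,-1)
for s in(-1,1):
  for t in(-1,1):
    for w in(-1,1): dot(c+Rm@[s*.06,t*.03,w*.014],(255,0,255))
    dot(B+s*.0625*bx+t*.048*by+.05*Z,(255,255,0))
cv2.imwrite('pics/s3.png',big)
E
```

```text
clock: 23.82
tool_pos: [0.4763, 0.3103, 0.1614]
tool_rot: [-3.138, -0.785, 2.934]
force: [0.1, 0.4, -3.7]
gripper_width: 0.689
grip_force: 65.8
[0.46910975 0.31247151 0.1376623 ] [0.469  0.3135 0.    ] [[-0.002  0.206  0.979]
 [-0.004  0.979 -0.206]
 [-1.    -0.004 -0.001]]
```

View pics/s3.png

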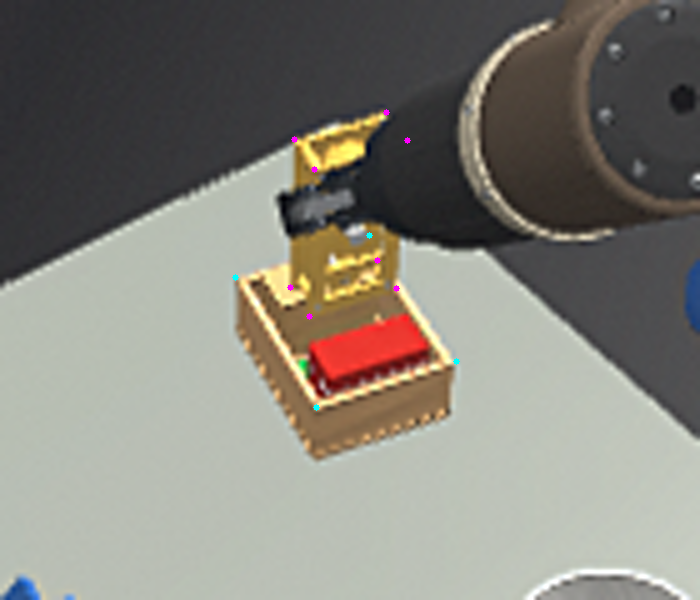

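Run:
```python
from path import *
p,R=now();Rm=R@RM;c=p+R@tM
def draw(cam,x0,y0,w,h,S):
    im=optics.get_image(cam);P=optics.camera_params(cam)
    big=cv2.resize(im[y0:y0+h,x0:x0+w],None,fx=S,fy=S,interpolation=cv2.INTER_NEAREST)
    pt=lambda X:tuple(((proj(P,X)+.5-[x0,y0])*S).astype(int).tolist())
    V=[c+Rm@[s*.06,t*.03,g*.014] for s in(-1,1) for t in(-1,1) for g in(-1,1)]
    for i in range(8):
        for j in (1,2,4):
            if not i&j: cv2.line(big,pt(V[i]),pt(V[i|j]),(255,0,255),1)
    return big
a=draw("scene",268,85,45,55,10);b=draw("wrist",150,60,220,275,2)
cv2.imwrite('pics/s4.png',np.hstack([a[:550],np.zeros((550,1,3),np.uint8),b[:550,:340]]))
```

```text
(no output)
```

View pics/s4.png

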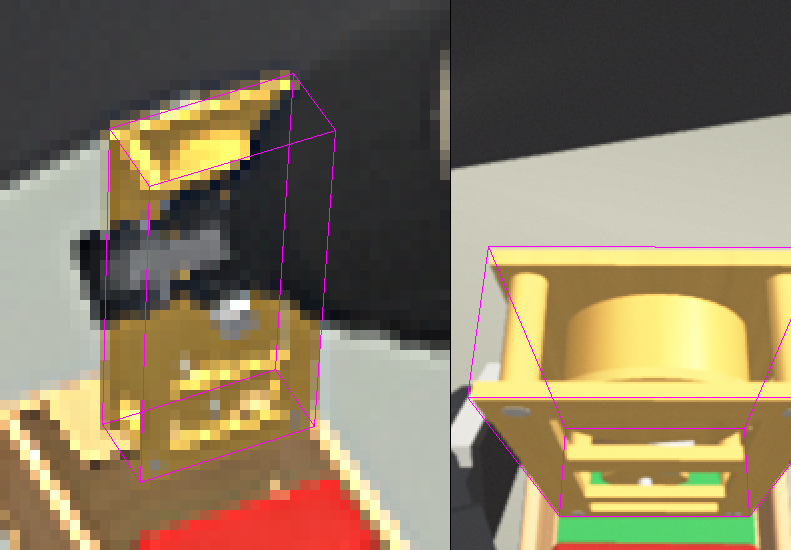

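The model lines agree with both views. The scene view shows the block upright over the gap, and the wrist view shows the green card right below its lower end near (655,530). I lower it now.

```bash
python3 -m inch '[{"travel":[-0.2,0.03,0.2],"dr":[0,0,0]},{"travel":[-0.26,0,0.26],"dr":[0,0,0]},{"travel":[-0.26,0,0.26],"dr":[0,0,0]},{"travel":[-0.26,0,0.26],"dr":[0,0,0]},{"travel":[-0.26,0,0.26],"dr":[0,0,0]},{"travel":[-0.16,0,0.16],"dr":[0,0,0]},{"travel":[-0.1,0,0.1],"dr":[0,0,0]},{"travel":[0,0,0],"dr":[0,0,0]},{"travel":[0,0,0],"dr":[0,0,0]}]' 0
python3 - <<'E'
from path import *
p,R=now();print(p+R@tM,(R@RM).round(3)[:,0])
E
```

```text
clock: 25.1
tool_pos: [0.4775, 0.3111, 0.0993]
tool_rot: [-3.141, -0.783, 2.934]
force: [1.0, 0.4, -4.0]
gripper_width: 0.689
grip_force: 65.7
[0.4703555  0.31326074 0.0755225 ] [ 0.    -0.003 -1.   ]
```

```bash
python3 -m inch '[{"travel":[-0.08,0,0.08],"dr":[0,0,0]},{"travel":[-0.08,0,0.08],"dr":[0,0,0]},{"travel":[0,0,0],"dr":[0,0,0]}]' 0; python3 -m inch '[{"travel":[-0.025,0,0.025],"dr":[0,0,0]},{"travel":[-0.025,0,0.025],"dr":[0,0,0]},{"travel":[0,0,0],"dr":[0,0,0]}]' 0
```

```text
clock: 25.48
tool_pos: [0.4771, 0.3109, 0.0918]
tool_rot: [-3.139, -0.784, 2.933]
force: [0.2, -0.2, -4.8]
gripper_width: 0.688
grip_force: 65.8
clock: 25.85
tool_pos: [0.4775, 0.3109, 0.0912]
tool_rot: [-3.141, -0.783, 2.935]
force: [-0.0, -0.9, 6.0]
gripper_width: 0.691
grip_force: 66.4
```

Run:
```python
from path import *
p,R=now();print(p+R@tM,(R@RM).round(3)[:,0],readout.state()['force'])
```

```text
[0.47026909 0.31308486 0.0674216 ] [ 0.    -0.002 -1.   ] [-0.04163737 -0.94911064  6.02587833]
```

```bash
python3 -m inch '[{"travel":[0.006,0,-0.006],"dr":[0,0,0]},{"travel":[0,0,0],"dr":[0,0,0]}]' 0; python3 -m inch '[{"travel":[0,0,0],"dr":[0,0,0]},{"travel":[0,0,0],"dr":[0,0,0]},{"travel":[0,0,0],"dr":[0,0,0]},{"travel":[0,0,0],"dr":[0,0,0]}]' 0.9
python3 - <<'E'
from path import *
im=optics.get_image('wrist');im2=optics.get_image('scene')
cv2.imwrite('pics/w5.png',np.hstack([cv2.resize(im,(400,300)),cv2.resize(im2[90:150,255:335],(400,300),interpolation=cv2.INTER_CUBIC)]))
E
```

```text
clock: 26.1
tool_pos: [0.4774, 0.3109, 0.0912]
tool_rot: [-3.141, -0.783, 2.935]
force: [0.4, -1.1, 7.0]
gripper_width: 0.691
grip_force: 66.5
clock: 26.6
tool_pos: [0.4773, 0.311, 0.0901]
tool_rot: [-3.14, -0.784, 2.934]
force: [0.2, 0.0, -0.3]
gripper_width: 0.899
grip_force: 0.0
```

View pics/w5.png

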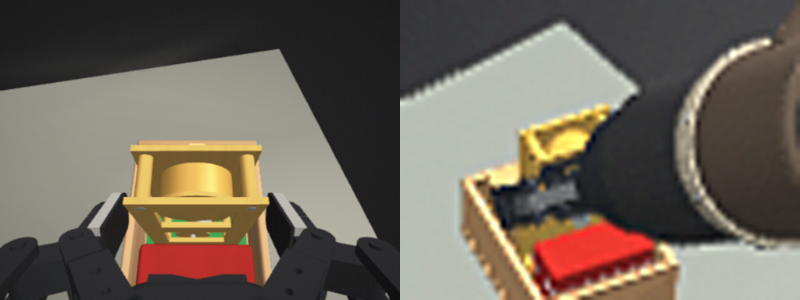

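It stands upright with the fingers clear on both sides (pads near (105,215) and (290,215), plates between 125 and 270). I back off along the tool axis.

```bash
python3 -m inch '[{"travel":[0,0,-0.15],"dr":[0,0,0]},{"travel":[0,0,-0.3],"dr":[0,0,0]},{"travel":[0,0,-0.5],"dr":[0,0,0]},{"travel":[0,0,-0.6],"dr":[0,0,0]},{"travel":[0,0,-0.7],"dr":[0,0,0]},{"travel":[0,0,-0.7],"dr":[0,0,0]},{"travel":[0,0,-0.7],"dr":[0,0,0]},{"travel":[0,0,-0.5],"dr":[0,0,0]},{"travel":[0,0,0],"dr":[0,0,0]},{"travel":[0,0,0],"dr":[0,0,0]}]' 1
python3 - <<'E'
from path import *
a=optics.get_image('wrist');s=optics.get_image('scene');P=optics.camera_params('wrist')
c=np.array([.470,.313,.066]);Rm=np.column_stack([-Z,by,bx])
V=[c+Rm@[x*.06,t*.03,g*.014] for x in(-1,1) for t in(-1,1) for g in(-1,1)]
for i in range(8):
    for j in(1,2,4):
        if not i&j: cv2.line(a,tuple(proj(P,V[i]).astype(int).tolist()),tuple(proj(P,V[i|j]).astype(int).tolist()),(255,0,255),1)
cv2.imwrite('pics/w6.png',np.hstack([a[100:350,120:390],cv2.resize(s[90:155,250:330],(400,325),interpolation=cv2.INTER_CUBIC)[:250]]))
E
```

```text
clock: 27.95
tool_pos: [0.5632, 0.2929, 0.1784]
tool_rot: [-3.14, -0.784, 2.933]
force: [0.0, 0.4, 0.3]
gripper_width: 1.002
grip_force: 0.0
```

View pics/w6.png

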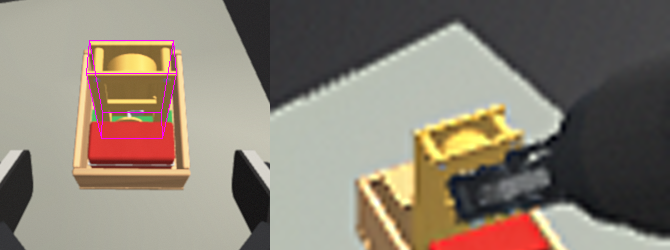

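The movement matches the upright model to within a couple of pixels at its top (wrist crop, (90..175, 42..73)). It stands free, and the tin and box look undisturbed.

```bash
python3 -c "
from rig import order;print(order.job_done())"
```

```text
the job is handed in; nothing more can be done
None
```

The brass movement stands upright on a short edge over the green card, by the last camera check, and the job was handed in at about 28 s of the 61 s allowed; no verdict came back.

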